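Fit and lock a push-fit cover in the assembly nest

TASK

Pull the bolt of the assembly nest out to its stop, then take the oblong cover from the sloping rack and press it down into the recess of the black housing until it sits level and fully home on the recess floor. Then push the bolt fully back in so that it locks the cover, and let go. Leave the square cover where it is and do not knock the other things on the bench about.

Things in the scene. Friction and masses are not known exactly. Their poses are not given: they have to be found in the camera images.
- nest: Assembly nest, fixed: aluminium base plate (205 x 150 x 10 mm, from 137.5 mm on the -x side of the origin to 67.5 mm on the +x side) with a black housing, 93 (x) x 125 (y) mm, rim 38 mm above the bench, an open recess in its top, and a bolt on its -x side. Origin: bench level under the recess centre. x points from the bolt to the housing, z up
- recess (a point): Centre of the recess floor, 30 mm above the bench; axes as the nest. Recess 73 (x) x 105 (y) mm, 8 mm deep, walls 10 mm thick: the oblong cover has 2.5 mm of play all round. Two stiff push-fit clips stand proud of the floor, so a cover just laid in stands proud or askew; pressed home it lies on the floor, flush with the rim
- clip_l (a joint): How far the push-fit clip at the recess's +y end (43 mm from the centre) is pushed down, m: 0 = 5 mm proud of the floor, 0.005 = level with it. A steel strip 40 (x) x 9 (y) mm; takes about 3 N and stays where it is pushed. Starts up or nearly up
- clip_r (a joint): The same for the clip at the recess's -y end
- bolt (a joint): How far the sprung bolt is pulled out, towards the nest's -x, m: 0 fully in (nose reaches 16.5 mm over the recess at the middle of its -x side, 2 mm above the rim), 0.028 at the outer stop (nose clear of the recess). A friction catch of about 4 N outweighs its light return spring: it stays where it is left. It starts in or nearly in
- bolt_knob (a point): Centre of the top of the bolt's upright round steel knob, 85 mm above the bench: 16 mm diameter, 35 mm tall, on the flat bolt (20 mm wide, top 50 mm above the bench). Bolt in: 85 mm on the -x side of the nest's origin. Moves with the bolt. A guide bridge 41 mm wide, 56 mm high spans the bolt 50 to 70 mm on the -x side of the origin
- rack: Plywood rack, fixed, 250 mm wide (y). Its face slopes 0.56 rad (32 deg), low edge towards -x, with a 6 mm lip there, and carries two covers side by side, 60 mm either side of its middle (which is where varies). Origin: bench level under the face's middle, where the face is 70 mm above the bench. About 110 mm high at its +x edge
- cover: Oblong grey plastic cover plate: 68 (x) x 100 (y) x 8 (z) mm, with an upright grip bar in the middle of its top, 14 (x) x 40 (y) mm and 22 mm high (bar top 30 mm above the underside). About 110 g. Origin: centre of the underside; z out of the top, y along the bar. On the rack it lies sloping, z leaning towards the rack's -x
- square_cover: Square grey plastic cover plate of another housing, 68 x 68 x 8 mm with the same grip bar (along y), beside the oblong one on the rack; to be left there. Origin: centre of the underside
- bottle: White closed bottle standing on the bench, 38 mm diameter, 100 mm high, a bystander. Origin: centre of the underside
- screwdriver: Screwdriver lying on the bench near the robot, a bystander
- cartridge_a: Black cartridge standing on the bench, 30 x 75 x 56 mm, a bystander. Origin: centre of the underside
- cartridge_b: Another such cartridge, a bystander
- cartridge_c: Another such cartridge, a bystander
- jar: Amber jar with a white cap, 64 mm diameter, 80 mm high, a bystander
- brush: Brush lying on the bench, a bystander
Things that resemble listed ones, but are neither listed nor needed, are in the scene too. Leave any green look-alike of the cover alone.

How it is judged:
On the way, in this order (a step that is already met when the one before it is completed fails the run):
1. the bolt is pulled out to its stop, the cover still on the rack (value of joint bolt above 0.0255 m and distance of cover from where it was at the start of the episode below 0.03 m), for 0.1 s.
2. the oblong cover is lifted off the rack, the bolt staying out (distance of cover from where it was at the start of the episode above 0.06 m and value of joint bolt above 0.02 m), for 0.1 s.
3. the cover is pressed home, level on the recess floor, the bolt still out (z of cover in the frame of recess between -0.003 and 0.0015 m and horizontal distance between cover and recess below 0.0045 m and angle between the z axis of cover and the z axis of recess, either way round below 0.025 rad and angle between cover's own z axis and vertical below 0.3 rad and angle between the y axis of cover and the y axis of recess, either way round below 0.12 rad and value of joint bolt above 0.018 m), for 0.2 s.
At the end, for the whole second after the job is handed in: Oblong cover in the recess: underside within 1.5 mm of the floor, level within 0.025 rad, centred within 4.5 mm, turned with the recess within 0.12 rad (either way round), at rest; bolt within 4 mm of fully in; square cover within 20 mm of its start (z of cover in the frame of recess between -0.003 and 0.0015 m and horizontal distance between cover and recess below 0.0045 m and angle between the z axis of cover and the z axis of recess, either way round below 0.025 rad and angle between cover's own z axis and vertical below 0.3 rad and angle between the y axis of cover and the y axis of recess, either way round below 0.12 rad and value of joint bolt below 0.004 m and linear speed of cover below 0.02 m/s and distance of square_cover from where it was at the start of the episode below 0.02 m); the robot touches nothing.
It fails at once if the square cover is moved more than 20 mm (distance of square_cover from where it was at the start of the episode above 0.02 m).
It fails at once if a bystander is moved more than 30 mm (distance of any of bottle, screwdriver, cartridge_a, cartridge_b, cartridge_c, jar, brush from where it was at the start of the episode above 0.03 m).
It also fails if it takes over 64 s, if anything falls off the work surface, if the arm or the gripper's body presses on something with over 40 N, if the wrist force passes 120 N, or if a joint passes its speed limit or range.

ROBOT

A 7-joint arm with a two-finger parallel gripper is mounted at the origin on the work surface. World frame = base frame: x ahead of the robot, y to its left, z up, the work surface at z = 0. Lengths are in m, angles in rad, forces in N, time in s.
With the tool pointing down it reaches from about 0.425 to 0.925 m from the base axis. Payload 6.8 kg.
Tool frame: the origin (TCP) lies between the finger pads; the fingertips stand r.tips_ahead ahead of it and the grasp point (between the pads) lies 5 mm behind it (r.tips_ahead is the distance from the TCP to the fingertips, in m); z points along the fingers, y is the line along which they close (so a half turn about z gives the same grasp; the last joint's range is limited). The gripper opens to 85 mm and grips with 20 to 120 N. Pads are 22 mm wide; open, the fingers measure 114 mm over their backs; the gripper's body (76 mm by 85 mm) begins 54 mm behind the grasp point. The pads swing forward as they close: fully open they stand 13 mm farther back than shut.
Start: joints at [1.171, 0.477, 0.022, 1.555, -0.011, 1.109, -0.083], TCP at [0.194, -0.646, 0.245] pointing down, gripper open.
Joint ranges: [-2.96, 2.96], [-0.34, 2.1], [-1.41, 1.46], [0.24, 2.44], [-1.37, 4.51], [0.17, 1.92], [-2.96, 2.96]. Speed limits (rad/s): [2.39, 2.39, 3.14, 3.14, 3.14, 3.14, 3.14].

INTERFACE

Orientations are given as a rotation vector (axis times angle).
In Python, from bench import r gives the robot as it stands.
- The arm moves only by the tool move_arm, never from a script. Its argument "rows" is one flat list of numbers, 4 for each row, row after row: the shift along the tool's x, y, z in cm, then the turn about the tool's z in degrees. In form: [tx, ty, tz, twist, tx, ty, tz, twist, ...]. A call has 1 to 10 rows; each row is the pose to reach, as a shift and turn from the pose commanded when the call began, along the tool's axes at that moment; what a row does not reach only later rows make up. A row lasts 1/8 s, in which the tool goes at most 62.5 mm and 10.7 degrees, less where a joint would pass 70% of its speed; a pose out of reach is approached as far as the arm can. A call with a gripper value outside its range is refused whole. "fingers" is the opening, from 0 (shut) to 1 (fully open), set as the call begins (left out, the last holds). The fingers move at their own pace and stop on an object; "newtons" is the grip in N (left out, the last holds). Time passes only in rows, so rows that repeat a pose let the fingers close. It gives the time, the measured TCP pose, the force, the opening and the grip force at its end, in the units of the state.
- r.get_obs(): the state, without advancing time (a new reading comes with each control period).
- r.grab_frame(name): name is "side" or "top" or "wrist"; returns the picture (480x640x3 uint8, blue, green, red); there is no depth.
- r.camera_params(name): a dict with "fx", "fy", "cx", "cy" (pixels), "world_from_camera" (4x4, takes a point from camera to world coordinates). Camera axes: x right, y down, z forward; pixel columns grow to the right and rows downward; lengths in m; the calibration is good to about 2 mm. A picture is of the moment at which its call begins: read the wrist's pose just before it. camera_params takes no time and is no camera call; for the wrist camera it gives the pose at the moment of the call.
- r.hand_in(): hands the job in; it is judged then, once.
The state is a dict: "clock": time; "joints": joint angles; "qvel": joint speeds; "tau": joint torques, N m; "tcp_pos": TCP position; "orientation": TCP orientation; "contact_force": force on the tool from outside, world axes, zero at the start; "moment": the same for the moment, N m; "grip_width": finger opening in m; "gripper_force": force on a finger pad.
Only numpy, scipy, OpenCV 4.12 (cv2) and the standard library are available. Lean on these libraries where they do the work, as an engineer would, in place of code of your own. Each camera call takes 0.05 s, during which the arm holds its last target. There are 200 camera calls.

## Working session

There is one attempt and no reset: what is moved stays moved. The work goes in short steps, Python scripts to look and compute and a tool call to move; the robot and the scene stay as the last step left them, time stands still between calls to the robot, and variables do not carry over. Pictures are saved under pics/ and viewed, at most 10 in all, crops included, and the job is handed in when it is done.

Besides the shell and the picture viewer there is one more tool, called as a command line: name --argument value ..., lists and objects as JSON in quotes. move_arm: Moves the arm, as the interface text tells. Its arguments: {"type":"object","properties":{"rows":{"type":"array"},"fingers":{"type":"number"},"newtons":{"type":"number"}},"required":["rows"]}

```bash
mkdir -p pics; python3 - <<'E'
from bench import r
import cv2,numpy as np
o=r.get_obs();print({k:np.round(v,3) for k,v in o.items()},r.tips_ahead)
for n in("side","top"):
    f=r.grab_frame(n);cv2.imwrite(f"pics/{n}0.png",f)
    c=r.camera_params(n);print(n,c["fx"],c["fy"],c["cx"],c["cy"],np.round(c["world_from_camera"],4).tolist())
E
```

```text
{'clock': np.float64(0.0), 'joints': array([ 1.171,  0.478,  0.022,  1.556, -0.012,  1.109, -0.083]), 'qvel': array([-0.001,  0.   ,  0.   ,  0.001, -0.001,  0.002,  0.001]), 'tau': array([ 0.0000e+00, -5.9645e+01,  1.6080e+00, -2.8119e+01,  1.2000e-02,
        9.0000e-03, -0.0000e+00]), 'tcp_pos': array([ 0.194, -0.646,  0.244]), 'orientation': array([-3.106e+00, -4.570e-01,  1.000e-03]), 'contact_force': array([-0.195, -0.079,  0.247]), 'moment': array([ 0.025,  0.001, -0.006]), 'gripper_force': np.float64(0.0), 'grip_width': np.float64(0.086)} 0.014
side 471.573141114348 471.573141114348 312.72216973709794 237.6822349890735 [[-0.9917, -0.0746, 0.1048, 0.4493], [-0.1271, 0.6953, -0.7074, 0.8566], [-0.0201, -0.7148, -0.699, 0.9325], [0.0, 0.0, 0.0, 1.0]]
top 468.1006717536763 468.1006717536763 319.90381646182374 235.54387844760996 [[-0.0035, -0.9965, 0.0834, 0.4662], [-0.9998, 0.0053, 0.0217, -0.0129], [-0.0221, -0.0834, -0.9963, 1.1622], [0.0, 0.0, 0.0, 1.0]]
```

View pics/top0.png

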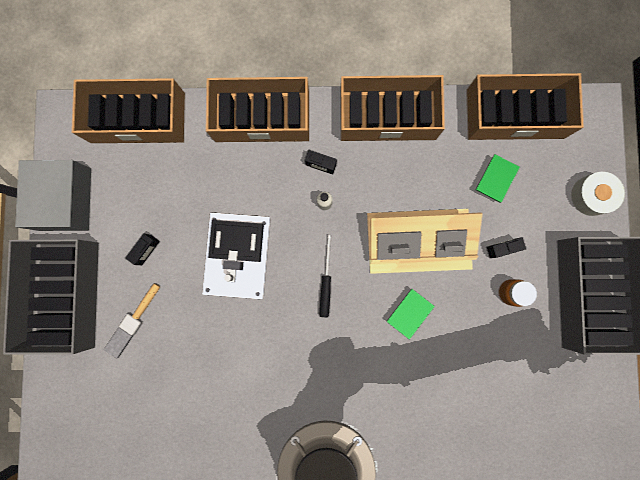

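View pics/side0.png

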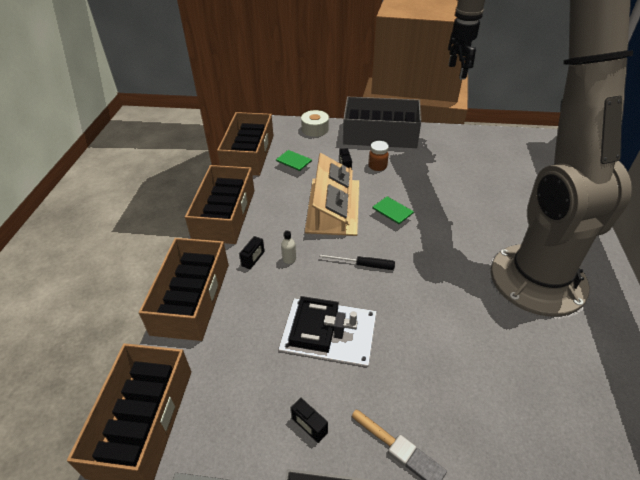

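The top view shows the nest around px (237,255), with the bolt knob near (231,275). The rack is around (425,240): the oblong cover is on the left (400,245) and the square one on the right (452,243). The side view shows the nest around (325,330) and the rack around (335,195). Next I'll enlarge both.

```bash
cat > h.py <<'E'
import cv2,numpy as np
from bench import r
def ray(n,u,v,c=None):
    c=c or r.camera_params(n);T=np.array(c["world_from_camera"])
    d=T[:3,:3]@np.array([(u-c["cx"])/c["fx"],(v-c["cy"])/c["fy"],1]);return T[:3,3],d/np.linalg.norm(d)
def atz(n,u,v,z,c=None):
    p,d=ray(n,u,v,c);return p+d*(z-p[2])/d[2]
def tri(*rays):
    A=np.zeros((3,3));b=np.zeros(3)
    for p,d in rays:
        M=np.eye(3)-np.outer(d,d);A+=M;b+=M@p
    x=np.linalg.solve(A,b);return x,[round(float(np.linalg.norm((np.eye(3)-np.outer(d,d))@(x-p)))*1e3,1) for p,d in rays]
def proj(n,P,c=None):
    c=c or r.camera_params(n);T=np.linalg.inv(c["world_from_camera"]);q=T[:3,:3]@np.array(P)+T[:3,3]
    return q[0]/q[2]*c["fx"]+c["cx"],q[1]/q[2]*c["fy"]+c["cy"]
def crop(img,x,y,w,h,s):
    o=cv2.resize(img[y:y+h,x:x+w],None,fx=s,fy=s,interpolation=cv2.INTER_CUBIC)
    for k in range(0,w,10): cv2.putText(o,str(x+k),(k*s,8),0,.3,(0,0,255),1);cv2.line(o,(k*s,10),(k*s,14),(0,0,255),1)
    for k in range(0,h,10): cv2.putText(o,str(y+k),(0,k*s+3),0,.3,(0,0,255),1);cv2.line(o,(22,k*s),(26,k*s),(0,0,255),1)
    return o
E
python3 - <<'E'
from h import *
t=cv2.imread("pics/top0.png");s=cv2.imread("pics/side0.png")
a=crop(t,198,205,78,100,5);b=crop(s,275,290,80,100,5);cv2.imwrite("pics/nest.png",np.hstack([a,b]))
a=crop(t,362,202,128,75,6)[:, :];b=crop(s,300,150,66,90,6)
cv2.imwrite("pics/rackt.png",a);cv2.imwrite("pics/racks.png",b)
E
```

```text
(no output)
```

View pics/nest.png

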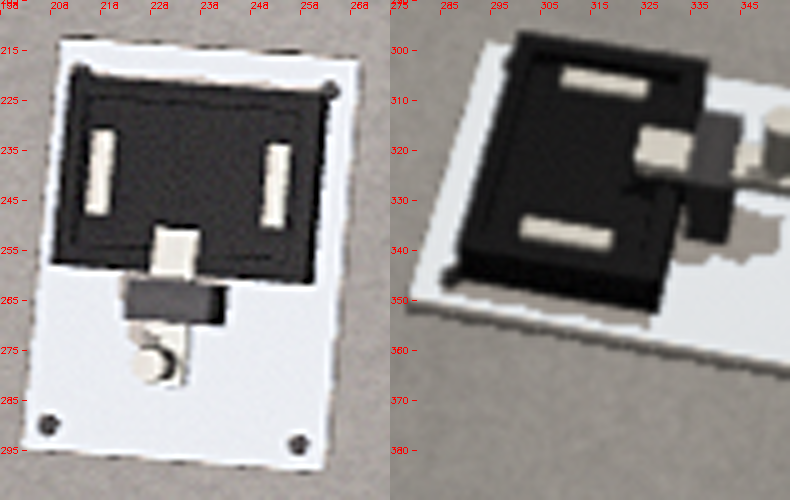

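View pics/rackt.png

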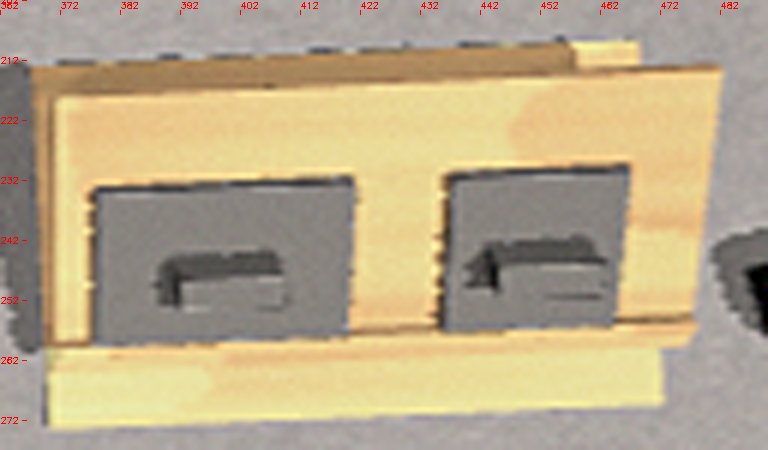

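The nest crop gives these top-view positions: base plate corners (210,212.6), (269.6,217.4), (262.8,299) and (202.8,295), and knob top (228.2,277.4). In the rack crop, the cover's top-face corners are (377.3,233.3), (421.2,231.7), (420,257.8) and (377.7,259.2). Its bar top is near (400.8,250.7).

View pics/racks.png

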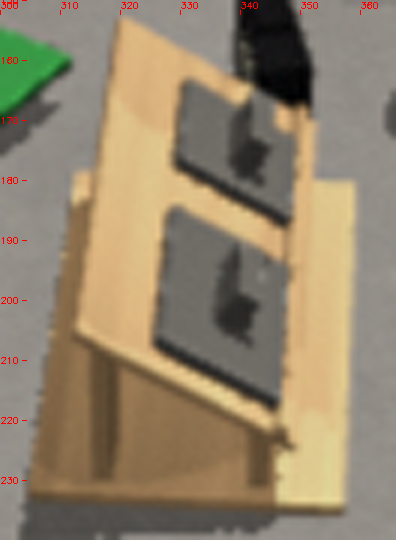

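```bash
python3 - <<'E'
from h import *
P=[atz("top",u,v,.01) for u,v in[(210,212.6),(269.6,217.4),(262.8,299),(202.8,295)]]
for p in P:print(p.round(4))
print([round(float(np.linalg.norm(P[i]-P[i-1])),4) for i in range(4)])
m1=(P[0]+P[1])/2;m2=(P[2]+P[3])/2;ex=(m1-m2)/np.linalg.norm(m1-m2);print("yaw",np.arctan2(ex[1],ex[0]),np.arctan2(*(-(P[0]-P[1])[:2]*[1,-1])))
o=m1-ex*.0675;print("origin",o,m2+ex*.1375,"knob pred",o-ex*.085,"knob",atz("top",228.2,277.4,.085),tri(ray("top",228.2,277.4),ray("side",353,314.5)))
for u,v in[(377.3,233.3),(421.2,231.7),(420,257.8),(377.7,259.2),(400.8,250.7)]:print(atz("top",u,v,.09).round(4))
E
```

```text
[0.6216 0.2862 0.01  ]
[0.6086 0.1371 0.01  ]
[0.4075 0.1527 0.01  ]
[0.4176 0.3007 0.01  ]
[0.2045, 0.1497, 0.2017, 0.1483]
yaw -0.07413031481906658 -0.08682397605725281
origin [0.54781355 0.21666052 0.01      ] [0.54967734 0.2165221  0.01      ] knob pred [0.46304699 0.22295583 0.01      ] knob [0.46086465 0.22216951 0.085     ] (array([0.45921522, 0.22376637, 0.07756994]), [1.6, 1.6])
[ 0.5605 -0.1212  0.09  ]
[ 0.5636 -0.2215  0.09  ]
[ 0.5039 -0.2175  0.09  ]
[ 0.5011 -0.1213  0.09  ]
[ 0.5203 -0.1742  0.09  ]
```

In the side view, the oblong cover's top corners are (325.8,206.7) and (328.3,184.2) on the high edge, and (347.8,193.7) and (346.3,217.5) on the low edge. I'll fit the cover pose to both views.

```bash
python3 - <<'E'
from h import *
from scipy.optimize import least_squares
from scipy.spatial.transform import Rotation as R
t=[(377.3,233.3),(421.2,231.7),(420,257.8),(377.7,259.2)];s=[(325.8,206.7),(328.3,184.2),(347.8,193.7),(346.3,217.5)]
for a,b in zip(t,s):
    x,e=tri(ray("top",*a),ray("side",*b));print(x.round(4),e)
M=np.array([[.034,.05,.008],[.034,-.05,.008],[-.034,-.05,.008],[-.034,.05,.008]])
ct=r.camera_params("top");cs=r.camera_params("side")
def f(p,full=True):
    Q=M@R.from_euler("ZYX",[p[3],p[4],0]).as_matrix().T+p[:3]
    return np.ravel([np.subtract(proj("top",q,ct),a) for q,a in zip(Q,t)]+[np.subtract(proj("side",q,cs),a) for q,a in zip(Q,s)])
o=least_squares(f,[.53,-.17,.075,0,-.56]);p=o.x;print(p.round(4),o.fun.round(1))
Rm=R.from_euler("ZYX",[p[3],p[4],0]).as_matrix();b=p[:3]+Rm@[0,0,.03];print("bartop",b,proj("top",b),"z axis",Rm[:,2])
q=r.get_obs();print(R.from_rotvec(q["orientation"]).as_matrix().round(3))
E
```

```text
[ 0.5581 -0.1214  0.089 ] [2.5, 2.5]
[ 0.5614 -0.2218  0.0886] [2.3, 2.3]
[ 0.5035 -0.224   0.0563] [1.6, 1.6]
[ 0.5004 -0.1253  0.051 ] [2.0, 2.0]
[ 0.5354 -0.173   0.0643  0.0368 -0.5383] [ 0.3  0.9  0.1  0.6 -0.1  0.5 -0.3  0.9 -1.1 -0.2 -1.1 -0.2 -0.7  0.6
 -0.6 -0.5]
bartop [ 0.51999932 -0.17355358  0.09007755] (np.float64(400.5279727148769), np.float64(250.83300366878234)) z axis [-0.5123191  -0.01887025  0.85858783]
[[ 0.958  0.288 -0.001]
 [ 0.288 -0.958  0.001]
 [-0.    -0.002 -1.   ]]
```

move_arm --rows '[42.9,-36.5,-7.5,14.7,42.9,-36.5,-7.5,14.7,42.9,-36.5,-7.5,14.7,42.9,-36.5,-7.5,14.7,42.9,-36.5,-7.5,14.7,42.9,-36.5,-7.5,14.7,42.9,-36.5,-7.5,14.7,42.9,-36.5,-7.5,14.7,42.9,-36.5,-7.5,14.7,42.9,-36.5,-7.5,14.7]'

```text
clock: 1.35
tcp_pos: [0.5025, -0.1681, 0.3207]
orientation: [-3.139, -0.069, -0.003]
contact_force: [-0.2, 0.0, 0.1]
grip_width: 0.0854
gripper_force: 0.0
```

```bash
cat >> h.py <<'E'
from scipy.spatial.transform import Rotation as R
def state():
    o=r.get_obs();T=R.from_rotvec(o["orientation"]).as_matrix()
    print("t",round(float(o["clock"]),2),"tcp",np.round(o["tcp_pos"],4),"yaw",round(float(np.degrees(np.arctan2(T[1,0],T[0,0]))),2),"F",np.round(o["contact_force"],1),"w",round(float(o["grip_width"]),4),"gf",round(float(o["gripper_force"]),1));return o,T
def go(P,yaw):
    o,T=state();d=T.T@(np.array(P)-o["tcp_pos"])*100;y=np.degrees(np.arctan2(T[1,0],T[0,0]))
    print("row",np.round(d,2),"twist",round(float(y-yaw),1))
E
python3 - <<'E'
from h import *
state();c=r.camera_params("wrist");f=r.grab_frame("wrist");cv2.imwrite("pics/w1.png",f)
import pickle;pickle.dump(c,open("w1.pkl","wb"));print(np.round(c["world_from_camera"],3).tolist(),c["fx"],c["cx"],c["cy"])
go([.5,.2165,.32],-4.5)
E
```

```text
t 1.35 tcp [ 0.5025 -0.1681  0.3207] yaw 2.52 F [-0.2  0.   0.1] w 0.0854 gf 0.0
[[0.045, -0.953, -0.3, 0.578], [-0.999, -0.043, -0.012, -0.165], [-0.001, 0.3, -0.954, 0.448], [0.0, 0.0, 0.0, 1.0]] 333.7818039521481 325.4458325383266 240.16787640549134
t 1.4 tcp [ 0.5014 -0.1703  0.3203] yaw 2.34 F [-0.3 -0.4  0.3] w 0.0856 gf 0.0
row [  1.44 -38.66   0.07] twist 6.8
```

View pics/w1.png

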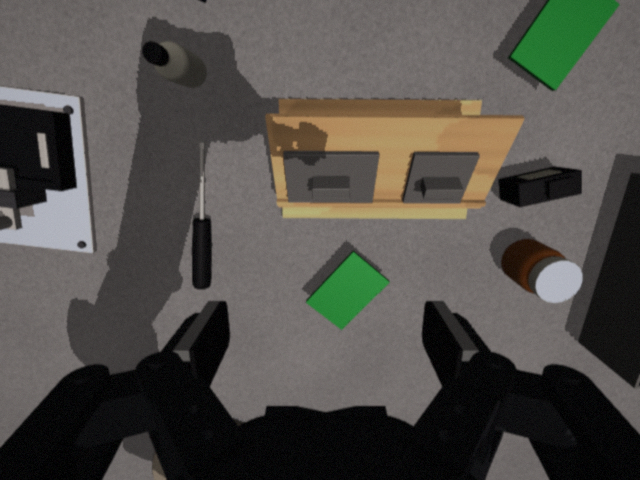

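The wrist view shows the cover's top corners near (285,151), (378,151), (373,202) and (290,204). Its bar is near (331,188). I'll refine the corners in code while hovering over the nest.

move_arm --rows '[1.4,-38.7,0,6.8,1.4,-38.7,0,6.8,1.4,-38.7,0,6.8,1.4,-38.7,0,6.8,1.4,-38.7,0,6.8,1.4,-38.7,0,6.8,1.4,-38.7,0,6.8,1.4,-38.7,0,6.8,1.4,-38.7,0,6.8]'

```text
clock: 2.52
tcp_pos: [0.5011, 0.2108, 0.3199]
orientation: [3.137, -0.137, -0.001]
contact_force: [-0.0, -0.3, -0.2]
grip_width: 0.0858
gripper_force: 0.0
```

```bash
python3 - <<'E'
from h import *
import pickle
state();c2=r.camera_params("wrist");f=r.grab_frame("wrist");cv2.imwrite("pics/w2.png",f);pickle.dump(c2,open("w2.pkl","wb"))
g=cv2.imread("pics/w1.png",0)
k=cv2.cornerSubPix(g,np.float32([(285,151),(378,151),(373,202),(290,204)]).reshape(-1,1,2),(4,4),(-1,-1),(3,50,.01)).reshape(-1,2);print(k)
big=crop(f,120,30,190,150,4)
print(f.shape);cv2.imwrite("pics/w2c.png",f)
w1=cv2.imread("pics/w1.png");cv2.imwrite("pics/w12.png",np.hstack([crop(w1,275,140,120,75,3),crop(f,215,80,140,75,3)][:1]))
# predicted pixels of nest
o=np.array([.5485,.2165,0]);y=-.078;ex=np.array([np.cos(y),np.sin(y),0]);ey=np.array([-ex[1],ex[0],0])
for n,a in dict(knob=(-.085,0,.085),c1=(.0465,.0625,.038),c2=(.0465,-.0625,.038),c3=(-.0465,-.0625,.038),p1=(.0675,.075,.01),p2=(-.1375,-.075,.01)).items():print(n,np.round(proj("wrist",o+ex*a[0]+ey*a[1]+[0,0,a[2]],c2),1))
E
```

```text
t 2.52 tcp [0.5011 0.2108 0.3199] yaw -5.01 F [-0.  -0.3 -0.2] w 0.0858 gf 0.0
[[285.      151.     ]
 [378.6852  151.28763]
 [373.4913  201.58873]
 [287.24533 201.39053]]
(480, 640, 3)
knob [316.7 240. ]
c1 [261.5 119.4]
c2 [369.9 118.4]
c3 [367.6 198.4]
p1 [254.2 102.1]
p2 [372.1 259.1]
```

View pics/w2c.png

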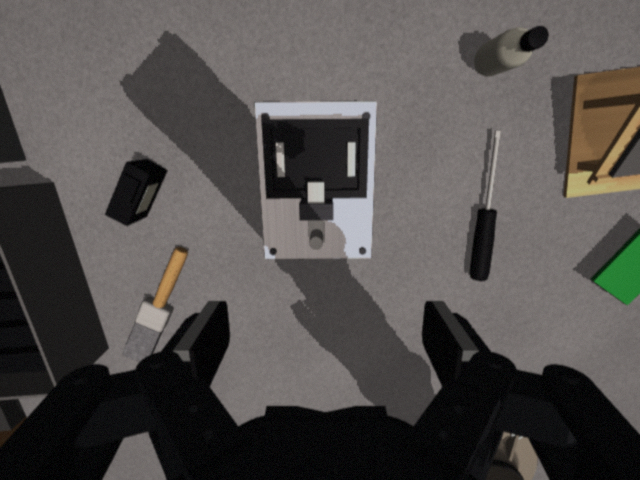

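The wrist view over the nest matches the predictions to about 1 px. The plate corners are at (255.5,102), (377,102), (372,259) and (265,259), and the knob top is near (316,238). I'll do a joint fit for both objects.

```bash
python3 - <<'E'
from h import *
import pickle
from scipy.optimize import least_squares
c1=pickle.load(open("w1.pkl","rb"));c2=pickle.load(open("w2.pkl","rb"));ct=r.camera_params("top");cs=r.camera_params("side")
# nest
W=[(255.5,102),(377,102),(372,259),(265,259)];t=[(210,212.6),(269.6,217.4),(262.8,299),(202.8,295)]
N=[(.0675,.075,.01),(.0675,-.075,.01),(-.1375,-.075,.01),(-.1375,.075,.01)]
def f(p,use):
    Q=np.array(N)@R.from_euler("z",p[2]).as_matrix().T+[p[0],p[1],0]
    e=[]
    if "w" in use:e+=[np.subtract(proj("w",q,c2),a) for q,a in zip(Q,W)]
    if "t" in use:e+=[np.subtract(proj("t",q,ct),a)*1. for q,a in zip(Q,t)]
    return np.ravel(e)
for u in("w","t","wt"):
    s=least_squares(f,[.55,.216,-.078],args=(u,));print(u,s.x.round(4),s.fun.round(1))
print("knob",atz("w",316,238,.085,c2),tri(ray("w",316,238,c2),ray("top",228.2,277.4)))
M=np.array([[.034,.05,.008],[.034,-.05,.008],[-.034,-.05,.008],[-.034,.05,.008]])
obs=dict(t=(ct,[(377.3,233.3),(421.2,231.7),(420,257.8),(377.7,259.2)]),s=(cs,[(325.8,206.7),(328.3,184.2),(347.8,193.7),(346.3,217.5)]),w=(c1,[(285,151.3),(378.7,151.3),(373.5,201.8),(289,202.5)]))
def g(p,use):
    Q=M@R.from_euler("ZYX",[p[3],p[4],0]).as_matrix().T+p[:3]
    return np.ravel([np.subtract(proj("",q,obs[u][0]),a) for u in use for q,a in zip(Q,obs[u][1])])
for u in("w","wt","wts"):
    s=least_squares(g,[.53,-.17,.075,0,-.56],args=(u,));p=s.x;Rm=R.from_euler("ZYX",[p[3],p[4],0]).as_matrix();print(u,p.round(4),s.fun.round(1),"bar mid",p[:3]+Rm@[0,0,.019],"top",p[:3]+Rm@[0,0,.03])
go([.4615,.2225,.15],-4.5)
E
```

```text
w [ 0.5484  0.2162 -0.0824] [-0.9 -0.1  1.2 -0.7 -0.1  0.4 -0.3  0.9]
t [ 0.5488  0.2166 -0.0752] [-0.  -0.   0.2 -0.7  0.2  0.6 -0.4  0.1]
wt [ 0.5485  0.2163 -0.0809] [-1.  -0.1  1.1 -0.9  0.   0.2 -0.2  0.9  0.3 -0.1  0.4 -0.4  0.   0.9
 -0.6  0. ]
knob [0.46613736 0.22366899 0.085     ] (array([0.46106699, 0.2250269 , 0.06944556]), [0.6, 0.6])
w [ 0.5357 -0.1735  0.0602  0.048  -0.4702] [-0.4  0.1  0.4 -0.2 -0.6  0.3  0.6 -0.1] bar mid [ 0.52710007 -0.17391528  0.07717599] top [ 0.52212252 -0.17415423  0.08698246]
wt [ 0.5361 -0.1734  0.0618  0.0454 -0.4826] [-0.6 -0.1  0.7 -0.2 -0.6  0.2  0.4 -0.5  0.2  0.3 -0.2 -0.3  0.2  0.3
  0.   1. ] bar mid [ 0.52730651 -0.17383323  0.07865119] top [ 0.52220665 -0.17406491  0.08839479]
wts [ 0.5359 -0.1735  0.0629  0.0443 -0.4977] [-0.7  0.5  0.9  0.5 -0.5  0.4  0.3 -0.4  0.3  0.5 -0.  -0.1  0.2  0.3
  0.   1.  -1.5  0.4 -1.7  0.4 -0.9  0.4 -0.5 -0.7] bar mid [ 0.52684853 -0.17385224  0.07961281] top [ 0.52160209 -0.17408477  0.08927825]
t 2.58 tcp [0.5011 0.211  0.3201] yaw -5.01 F [0.2 0.7 0.7] w 0.0852 gf 0.0
row [-4.04 -0.83 17.  ] twist -0.5
```

move_arm --rows '[-3.8,-0.9,8,-0.4,-3.8,-0.9,16,-0.4,-3.8,-0.9,16,-0.4,-3.8,-0.9,20,-0.4,-3.8,-0.9,22,-0.4,-3.8,-0.9,22,-0.4,-3.8,-0.9,22,-0.4]' --fingers 0.5 --newtons 40

```text
clock: 3.45
tcp_pos: [0.4643, 0.2254, 0.1013]
orientation: [-3.139, 0.123, -0.002]
contact_force: [-0.0, 0.7, 0.5]
grip_width: 0.0427
gripper_force: 0.0
```

```bash
python3 - <<'E'
from h import *
go([.4635,.223,.073],-4.6)
c=r.camera_params("wrist")
f=r.grab_frame("wrist");cv2.imwrite("pics/w3.png",f[::1]);print(proj("w",[.4635,.223,.085],c))
E
```

```text
t 3.45 tcp [0.4643 0.2254 0.1013] yaw -4.47 F [-0.   0.7  0.5] w 0.0427 gf 0.0
row [-0.06  0.24  2.83] twist 0.1
(np.float64(329.7556981139911), np.float64(302.3898733929976))
```

View pics/w3.png

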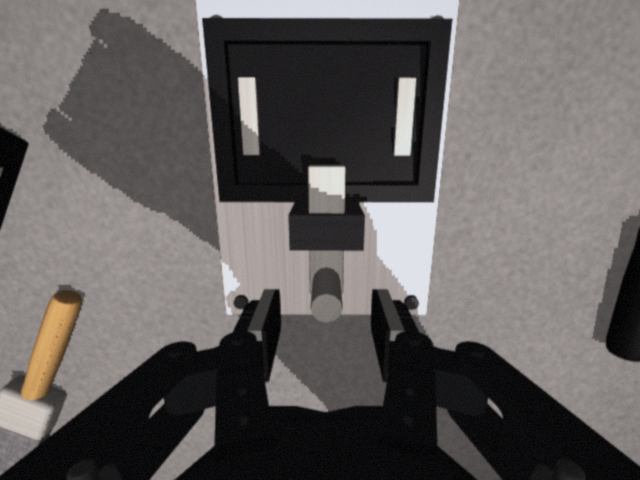

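The knob top is at about (327,307), centred between the fingers. The housing's outer rim corners are at (204,18), (451,18), (434,202) and (219,202). I'll descend and grip the knob, then refine the nest pose from these corners.

move_arm --rows '[-0.2,0.2,2.8,0,-0.2,0.2,2.8,0,-0.2,0.2,2.8,0]'

```text
clock: 3.88
tcp_pos: [0.4619, 0.2244, 0.0735]
orientation: [-3.139, 0.12, -0.002]
contact_force: [0.3, -0.9, 0.1]
grip_width: 0.0427
gripper_force: 0.0
```

```bash
python3 - <<'E'
from h import *
state()
E
```

```text
t 3.88 tcp [0.4619 0.2244 0.0735] yaw -4.39 F [ 0.3 -0.9  0.1] w 0.0427 gf 0.0
```

move_arm --rows '[0,0,0,0,0,0,0,0,0,0,0,0,0,0,0,0]' --fingers 0 --newtons 60

```text
clock: 4.38
tcp_pos: [0.4619, 0.2253, 0.0734]
orientation: [-3.138, 0.119, -0.003]
contact_force: [-0.7, 0.9, 6.6]
grip_width: 0.0141
gripper_force: 58.6
```

move_arm --rows '[-0.5,0,0,0,-1,0,0,0,-1.5,0,0,0,-2,0,0,0,-2.5,0,0,0,-3,0,0,0,-3.2,0,0,0,-3.2,0,0,0]'

```text
clock: 5.38
tcp_pos: [0.4384, 0.2271, 0.0737]
orientation: [-3.132, 0.126, -0.022]
contact_force: [27.3, 1.3, -18.4]
grip_width: 0.0142
gripper_force: 58.9
```

```bash
python3 - <<'E'
from h import *
state();c=r.camera_params("wrist");f=r.grab_frame("wrist");cv2.imwrite("pics/w4.png",f)
import pickle;pickle.dump(c,open("w4.pkl","wb"))
E
```

```text
t 5.38 tcp [0.4384 0.2271 0.0737] yaw -4.6 F [ 27.3   1.3 -18.4] w 0.0142 gf 58.9
```

View pics/w4.png

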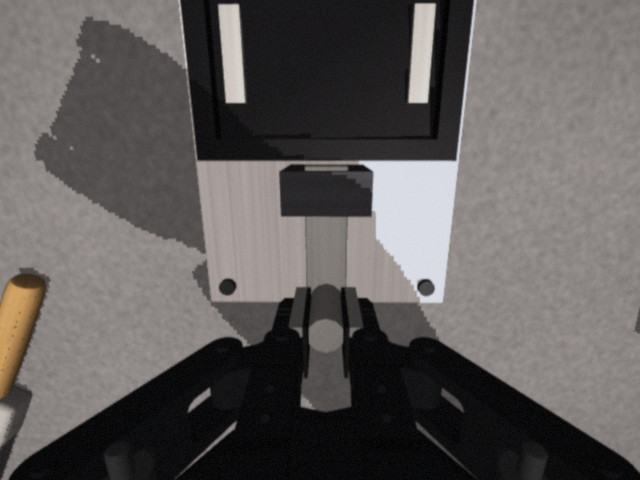

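The bolt's nose has left the recess and the force is 27 N, far above the 4 N catch, so the bolt is at its stop. I'll ease off the pull, open and go up.

move_arm --rows '[0.6,0,0,0,0.6,0,0,0]'

```text
clock: 5.68
tcp_pos: [0.4387, 0.2271, 0.0735]
orientation: [-3.136, 0.122, -0.009]
contact_force: [8.1, 1.6, -0.2]
grip_width: 0.0142
gripper_force: 61.2
```

move_arm --rows '[0,0,0,0,0,0,0,0,0,0,0,0,0,0,-4,0,0,0,-10,0,0,0,-16,0,0,0,-20,0,0,0,-20,0]' --fingers 0.5

```text
clock: 6.68
tcp_pos: [0.4364, 0.227, 0.2754]
orientation: [-3.137, 0.12, -0.009]
contact_force: [-0.7, 0.0, -0.6]
grip_width: 0.0424
gripper_force: 0.0
```

```bash
python3 - <<'E'
from h import *
import pickle
from scipy.optimize import least_squares
go([.515,-.174,.27],2.5)
c2=pickle.load(open("w2.pkl","rb"));c4=pickle.load(open("w4.pkl","rb"))
f=r.grab_frame("top");cv2.imwrite("pics/top2.png",crop(f,198,205,78,100,6))
c=r.camera_params("wrist");f=r.grab_frame("wrist");cv2.imwrite("pics/w5.png",f);pickle.dump(c,open("w5.pkl","wb"))
# recess geometry in w4: housing -x outer top corners (198,160),(457,160); screws etc
N=[((-.0465,.0625,.038),(198,160)),((-.0465,-.0625,.038),(457,160)),((-.1375,.075,.01),(211,301)),((-.1375,-.075,.01),(443,301))]
def g(p):
    Q=np.array([a for a,_ in N])@R.from_euler("z",p[2]).as_matrix().T+[p[0],p[1],0]
    return np.ravel([np.subtract(proj("w",q,c4),a[1]) for q,a in zip(Q,N)])
s=least_squares(g,[.55,.216,-.08]);print(s.x.round(4),s.fun.round(1))
E
```

```text
t 6.67 tcp [0.4364 0.227  0.2754] yaw -4.39 F [-0.7  0.  -0.6] w 0.0424 gf 0.0
row [10.9  39.39  0.49] twist -6.9
[ 0.55    0.2174 -0.0793] [-1.5 -1.2  1.2 -1.2 -1.6  2.   2.   2.6]
```

move_arm --rows '[11.6,39.3,0,-6.9,11.6,39.3,0,-6.9,11.6,39.3,0,-6.9,11.6,39.3,0,-6.9,11.6,39.3,0,-6.9,11.6,39.3,0,-6.9,11.6,39.3,6,-6.9,11.6,39.3,12,-6.9,11.6,39.3,12,-6.9,11.6,39.3,12,-6.9]' --fingers 0.75 --newtons 30

```text
clock: 8.02
tcp_pos: [0.5212, -0.1739, 0.1528]
orientation: [-3.14, -0.071, 0.001]
contact_force: [0.6, -0.6, 1.2]
grip_width: 0.0638
gripper_force: 0.0
```

```bash
python3 - <<'E'
from h import *
import pickle
go([.522,-.1738,.0865],2.5)
c=r.camera_params("wrist");f=r.grab_frame("wrist");cv2.imwrite("pics/w6.png",f);pickle.dump(c,open("w6.pkl","wb"))
Rm=R.from_euler("ZYX",[.044,-.56,0]).as_matrix()
for q in [(.034,.05,.008),(.034,-.05,.008),(-.034,.05,.008),(-.034,-.05,.008),(0,0,.03),(.007,.02,.03),(.007,-.02,.03),(-.007,.02,.03),(-.007,-.02,.03)]:
    print(q,np.round(proj("w",np.array([.536,-.1735,.0628])+Rm@np.array(q),c),1))
c4=pickle.load(open("w4.pkl","rb"));k=atz("w",326,335,.085,c4)
print("knob out",(R.from_euler("z",-.08).as_matrix().T@(k-[.549,.2168,0])))
E
```

```text
t 8.03 tcp [ 0.5212 -0.1739  0.1528] yaw 2.59 F [ 0.6 -0.6  1.2] w 0.0638 gf 0.0
row [0.09 0.   6.63] twist 0.1
(0.034, 0.05, 0.008) [239.8 200.3]
(0.034, -0.05, 0.008) [411.5 200.6]
(-0.034, 0.05, 0.008) [257.7 268.4]
(-0.034, -0.05, 0.008) [393.2 268.6]
(0, 0, 0.03) [325.5 265.5]
(0.007, 0.02, 0.03) [292.3 258.6]
(0.007, -0.02, 0.03) [358.8 258.7]
(-0.007, 0.02, 0.03) [293.9 272. ]
(-0.007, -0.02, 0.03) [357.1 272.1]
knob out [-0.11163745  0.00080694  0.085     ]
```

```bash
python3 - <<'E'
from h import *
f=cv2.imread("pics/w6.png").astype(int)
sat=f.max(2)-f.min(2)
print("col275 sat rows190-285",list(zip(range(188,286,2),sat[188:286:2,275].tolist())))
print("row215 sat L",sat[215,232:262:2].tolist(),"R",sat[215,395:420:2].tolist())
g=f.sum(2)//3
print("col335 gray rows 240-292",g[240:292:2,335].tolist())
print("row 265 gray 282-304",g[265,282:304:2].tolist(),"348-370",g[265,346:370:2].tolist())
E
```

```text
col275 sat rows190-285 [(188, 51), (190, 52), (192, 52), (194, 44), (196, 8), (198, 3), (200, 4), (202, 2), (204, 6), (206, 6), (208, 5), (210, 2), (212, 4), (214, 6), (216, 5), (218, 3), (220, 2), (222, 4), (224, 4), (226, 5), (228, 4), (230, 5), (232, 6), (234, 5), (236, 4), (238, 7), (240, 8), (242, 9), (244, 8), (246, 5), (248, 8), (250, 8), (252, 9), (254, 6), (256, 9), (258, 6), (260, 6), (262, 7), (264, 6), (266, 8), (268, 5), (270, 13), (272, 74), (274, 83), (276, 70), (278, 71), (280, 63), (282, 19), (284, 8)]
row215 sat L [58, 57, 58, 51, 12, 4, 2, 2, 4, 5, 4, 4, 5, 3, 6] R [8, 6, 8, 10, 6, 10, 42, 87, 86, 87, 89, 87, 87]
col335 gray rows 240-292 [49, 58, 60, 60, 62, 56, 62, 60, 63, 61, 64, 76, 107, 94, 91, 88, 88, 93, 133, 165, 163, 135, 132, 126, 123, 126]
row 265 gray 282-304 [90, 90, 92, 86, 80, 94, 94, 94, 92, 93, 88] 348-370 [96, 100, 95, 88, 66, 63, 88, 92, 94, 89, 90, 93]
```

move_arm --rows '[-0.1,-0.1,3,0,-0.1,-0.1,5.5,0,-0.1,-0.1,6.5,0,-0.1,-0.1,6.5,0,-0.1,-0.1,6.5,0]'

```text
clock: 8.7
tcp_pos: [0.5209, -0.1739, 0.0888]
orientation: [3.14, 0.069, 0.004]
contact_force: [0.5, 0.2, 0.2]
grip_width: 0.064
gripper_force: 0.0
```

move_arm --rows '[0,0,0,0,0,0,0,0,0,0,0,0,0,0,0,0]' --fingers 0 --newtons 40

```text
clock: 9.2
tcp_pos: [0.5204, -0.1738, 0.0883]
orientation: [3.14, 0.069, 0.002]
contact_force: [-1.9, 1.1, 7.1]
grip_width: 0.0393
gripper_force: 40.2
```

move_arm --rows '[0,0,-1,0,0,0,-2.5,0,0,0,-5,0,0,0,-8,0,0,0,-11,0,0,0,-14,0,0,0,-14,0,0,0,-14,0]'

```text
clock: 10.2
tcp_pos: [0.5193, -0.1737, 0.227]
orientation: [-3.141, -0.069, 0.001]
contact_force: [-0.1, 0.1, -1.8]
grip_width: 0.0393
gripper_force: 40.6
```

```bash
python3 - <<'E'
from h import *
import pickle
state();c=r.camera_params("wrist");f=r.grab_frame("wrist");cv2.imwrite("pics/w7.png",f);pickle.dump(c,open("w7.pkl","wb"))
s=r.grab_frame("side");cv2.imwrite("pics/s7.png",s)
g=f[150:330,180:470];print(np.round(proj("w",r.get_obs()["tcp_pos"],c),0))
u,v=np.round(proj("side",r.get_obs()["tcp_pos"])).astype(int);print(u,v)
cv2.imwrite("pics/c7.png",np.hstack([cv2.resize(f[100:400,140:500],(432,360)),cv2.resize(s[v-50:v+70,u-60:u+60],(360,360),interpolation=cv2.INTER_CUBIC)]))
E
```

```text
t 10.2 tcp [ 0.5193 -0.1737  0.227 ] yaw 2.52 F [-0.1  0.1 -1.8] w 0.0393 gf 40.6
[325. 319.]
342 155
```

View pics/c7.png

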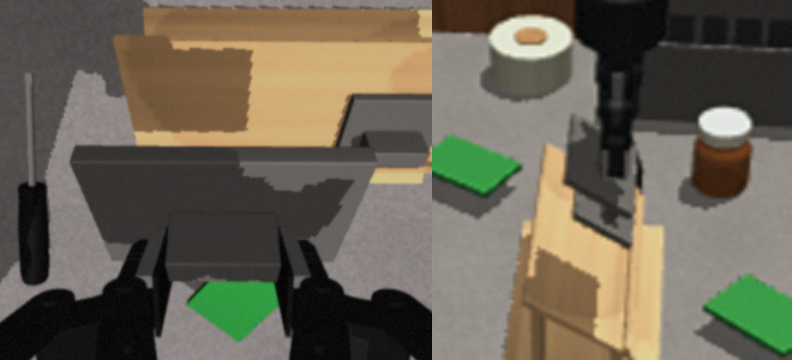

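The cover is held at its 32° tilt. In the crop, the top-face corners are (76,163) and (371,161) on the high edge, and (108,259) and (332,262) on the low edge. Next I'll fit the in-hand pose and plan the placing.

```bash
python3 - <<'E'
from h import *
import pickle
from scipy.optimize import least_squares
c=pickle.load(open("w7.pkl","rb"));tcp=np.array([.5193,-.1737,.227])
M=np.array([[.034,.05,.008],[.034,-.05,.008],[-.034,-.05,.008],[-.034,.05,.008]])
O=[(203.3,235.8),(449,234),(416.7,318),(230,315.8)]
def g(p):
    Q=M@R.from_euler("ZYX",[p[3],p[4],0]).as_matrix().T+p[:3]
    return np.ravel([np.subtract(proj("",q,c),a) for q,a in zip(Q,O)])
s=least_squares(g,[.53,-.17,.2,.04,-.56]);p=s.x;print(p.round(4),s.fun.round(1))
Rm=R.from_euler("ZYX",[p[3],p[4],0]).as_matrix()
print("cover minus tcp",p[:3]-tcp,"TCP in cover frame",Rm.T@(tcp-p[:3]))
E
```

```text
[ 0.5318 -0.1731  0.2011  0.0386 -0.5362] [-2.3 -2.   0.4  1.1 -1.9 -0.   4.5  1.3]
cover minus tcp [ 0.01248783  0.00057021 -0.02593799] TCP in cover frame [ 2.50360537e-03 -8.74882730e-05  2.86840549e-02]
```

```bash
python3 - <<'E'
from h import *
import pickle
from scipy.optimize import least_squares
o,T=state();H=np.eye(4);H[:3,:3]=T;H[:3,3]=o["tcp_pos"];c=dict(r.camera_params("wrist"));K=np.linalg.inv(H)@c["world_from_camera"]
H3=np.eye(4);H3[:3,:3]=R.from_rotvec([-3.139,.123,-.002]).as_matrix();H3[:3,3]=[.4643,.2254,.1013];c3=dict(c);c3["world_from_camera"]=H3@K
N=[((.0465,.0625,.038),(204,18)),((.0465,-.0625,.038),(451,18)),((-.0465,-.0625,.038),(434,202)),((-.0465,.0625,.038),(219,202)),((0,.043,.035),(248.5,116)),((0,-.043,.035),(404.5,116.5))]
def g(p):
    Q=np.array([a for a,_ in N])@R.from_euler("z",p[2]).as_matrix().T+[p[0],p[1],0]
    return np.ravel([np.subtract(proj("w",q,c3),a[1]) for q,a in zip(Q,N)])
s=least_squares(g,[.55,.216,-.08]);print(s.x.round(4),s.fun.round(1))
# clips by blob in w5
c5=pickle.load(open("w5.pkl","rb"));f=cv2.imread("pics/w5.png");L=cv2.cvtColor(f,cv2.COLOR_BGR2GRAY)
for y in(.043,-.043):
    q=R.from_euler("z",-.079).as_matrix()@[0,y,.035]+[.5495,.2175,0];u,v=np.round(proj("w",q,c5)).astype(int)
    m=np.zeros_like(L);m[max(v-45,0):v+45,u-16:u+16]=1;mm=(L>110)&(m>0);ys,xs=np.nonzero(mm);print((u,v),len(xs),xs.mean(),ys.mean(),xs.min(),xs.max(),ys.min(),ys.max(),atz("w",xs.mean(),ys.mean(),.035,c5))
E
```

```text
t 10.3 tcp [ 0.519  -0.1736  0.2262] yaw 2.52 F [-0.5  0.3 -1.5] w 0.039 gf 40.5
[ 0.549   0.2178 -0.0794] [-3.3 -1.3  2.5 -0.8  0.7  0.9 -0.5  0.6 -0.6  1.2  1.3  1. ]
(np.int64(283), np.int64(95)) 394 282.6472081218274 94.89340101522842 278 287 74 117 [0.55318991 0.26023186 0.035     ]
(np.int64(368), np.int64(95)) 392 367.25 95.83163265306122 362 372 75 117 [0.54582172 0.17505553 0.035     ]
```

move_arm --rows '[4.3,-39,0,7.1,4.3,-39,0,7.1,4.3,-39,0,7.1,4.3,-39,0,7.1,4.3,-39,0,7.1,4.3,-39,0,7.1,4.3,-39,0,7.1,4.3,-39,4,7.1,4.3,-39,10,7.1,4.3,-39,12,7.1]'

```text
clock: 11.55
tcp_pos: [0.5431, 0.2155, 0.1032]
orientation: [3.135, -0.126, -0.011]
contact_force: [-1.1, -0.5, -1.2]
grip_width: 0.039
gripper_force: 40.8
```

move_arm --rows '[0,0,0,0,0,0,0,0]' --newtons 30

```text
clock: 11.8
tcp_pos: [0.547, 0.2183, 0.1092]
orientation: [-3.138, 0.126, -0.004]
contact_force: [0.1, -0.5, -1.1]
grip_width: 0.039
gripper_force: 40.9
```

```bash
python3 - <<'E'
from h import *
go([.545,.218,.08],-4.6)
E
```

```text
t 11.8 tcp [0.547  0.2183 0.1092] yaw -4.6 F [ 0.1 -0.5 -1.1] w 0.039 gf 40.9
row [-0.21  0.05  2.92] twist -0.0
```

move_arm --rows '[-0.2,0,1.5,0,-0.2,0,2.5,0,-0.2,0,3,0,-0.2,0,3.3,0,-0.2,0,3.6,0]' --fingers 0 --newtons 25

```text
clock: 12.42
tcp_pos: [0.5438, 0.218, 0.0712]
orientation: [-3.139, 0.126, -0.0]
contact_force: [-0.4, 0.6, -1.9]
grip_width: 0.0391
gripper_force: 40.9
```

move_arm --rows '[0,0,0.2,0,0,0,0.4,0,0,0,0.5,0]'

```text
clock: 12.8
tcp_pos: [0.5441, 0.2181, 0.0668]
orientation: [-3.139, 0.126, -0.001]
contact_force: [-0.8, -0.5, 10.2]
grip_width: 0.0389
gripper_force: 42.1
```

move_arm --rows '[0,0,0.2,0,0,0,0.4,0,0,0,0.6,0,0,0,0.6,0]'

```text
clock: 13.3
tcp_pos: [0.5481, 0.2179, 0.0635]
orientation: [-3.137, 0.128, -0.013]
contact_force: [3.4, -4.8, 18.5]
grip_width: 0.0389
gripper_force: 44.9
```

```bash
python3 - <<'E'
from h import *
import pickle
state();c=r.camera_params("wrist");f=r.grab_frame("wrist");cv2.imwrite("pics/w8.png",f);pickle.dump(c,open("w8.pkl","wb"))
E
```

```text
t 13.3 tcp [0.5481 0.2179 0.0635] yaw -4.68 F [ 3.4 -4.8 18.5] w 0.0389 gf 44.9
```

```bash
python3 - <<'E'
from h import *
import pickle
c=pickle.load(open("w8.pkl","rb"));g=cv2.GaussianBlur(cv2.imread("pics/w8.png",0),(3,3),0)
nr=R.from_euler("z",-.08).as_matrix();n0=np.array([.5493,.2177,0])
P=lambda a:np.round(proj("w",nr@np.array(a)+n0,c),0)
for y in(.045,.038,-.038,-.045):
    print(y,"x+ wall rim outer/inner",P((.0465,y,.038)),P((.0365,y,.038)),"coverlevel +x",P((.034,y,.038)),"-x",P((-.034,y,.038)),"-x rim inner",P((-.0365,y,.038)))
    u=int(P((.034,y,.038))[0]);print(u,g[0:330:5,u].tolist())
for v in (120,160,200): print("row",v,g[v,130:520:6].tolist())
E
```

```text
0.045 x+ wall rim outer/inner [228. 199.] [229. 220.] coverlevel +x [230. 225.] -x [241. 349.] -x rim inner [241. 353.]
230 [145, 146, 145, 148, 146, 140, 141, 147, 149, 154, 154, 154, 147, 148, 149, 154, 153, 156, 159, 149, 147, 154, 153, 127, 89, 85, 88, 88, 83, 86, 105, 175, 176, 177, 177, 177, 177, 176, 127, 7, 16, 17, 19, 19, 36, 54, 62, 65, 64, 65, 66, 65, 64, 64, 65, 63, 64, 65, 64, 65, 65, 64, 64, 61, 44, 18]
0.038 x+ wall rim outer/inner [243. 199.] [244. 220.] coverlevel +x [245. 225.] -x [254. 349.] -x rim inner [254. 353.]
245 [151, 150, 150, 151, 151, 153, 151, 149, 146, 145, 149, 151, 150, 151, 155, 150, 151, 153, 153, 153, 146, 152, 152, 151, 152, 157, 142, 95, 90, 89, 102, 173, 174, 174, 175, 173, 173, 174, 127, 6, 16, 18, 20, 19, 35, 54, 61, 64, 65, 65, 64, 65, 63, 64, 64, 64, 64, 64, 64, 64, 64, 63, 61, 33, 11, 10]
-0.038 x+ wall rim outer/inner [407. 199.] [405. 220.] coverlevel +x [405. 225.] -x [396. 349.] -x rim inner [396. 353.]
405 [142, 145, 146, 151, 146, 147, 147, 150, 150, 144, 148, 152, 152, 151, 155, 149, 154, 156, 151, 149, 143, 155, 158, 157, 153, 157,
[... 839 characters left out ...]
9, 152, 149, 156, 156, 154, 155, 150, 147, 155, 151, 148, 153, 155, 155, 153, 156, 150, 147, 145]
row 160 [87, 83, 83, 85, 89, 87, 84, 86, 87, 92, 174, 174, 175, 173, 169, 170, 170, 174, 172, 173, 173, 171, 171, 170, 211, 230, 231, 231, 231, 231, 231, 231, 231, 231, 231, 230, 231, 231, 231, 230, 230, 231, 231, 231, 231, 231, 230, 230, 230, 230, 231, 230, 230, 230, 230, 229, 154, 156, 151, 150, 156, 155, 148, 155, 151]
row 200 [87, 88, 85, 86, 89, 87, 88, 85, 86, 86, 88, 13, 13, 16, 16, 17, 18, 17, 16, 16, 17, 16, 16, 18, 16, 18, 17, 17, 15, 16, 16, 15, 16, 23, 42, 42, 42, 43, 43, 45, 45, 48, 46, 46, 46, 47, 43, 42, 42, 47, 47, 46, 45, 44, 46, 168, 152, 144, 148, 150, 151, 155, 150, 151, 149]
```

```bash
cat >> h.py <<'E'
nr=R.from_euler("z",-.08).as_matrix();n0=np.array([.5493,.2177,0])
def edgefit(c,top,bot,low):
    from scipy.optimize import least_squares
    def g(p):
        Rp=R.from_euler("y",-p[2]).as_matrix();e=[]
        for q,v in(((.034,-.045,.008),top),((.034,-.045,0),bot),((-.034,-.045,.008),low)):
            if v: e.append(proj("w",nr@(Rp@np.array(q)+[p[0],0,p[1]])+n0,c)[1]-v)
        return e
    s=least_squares(g,[0,.035,.2]);return s.x,s.fun
E
python3 - <<'E'
from h import *
import pickle
c=pickle.load(open("w8.pkl","rb"));g=cv2.imread("pics/w8.png",0)
for u in(425,430,222,216): print(u,g[216:240:2,u].tolist(),g[300:345:3,u].tolist())
for t in((233,222,324),(233,222,320),(233,224,324)):print(t,edgefit(c,*t)[0])
E
```

```text
425 [52, 54, 36, 60, 66, 67, 69, 73, 101, 119, 117, 117] [115, 115, 114, 99, 54, 21, 16, 18, 24, 29, 35, 30, 32, 23, 20]
430 [56, 51, 35, 53, 65, 66, 67, 72, 101, 121, 115, 117] [45, 41, 42, 41, 35, 39, 38, 36, 34, 37, 34, 33, 35, 34, 36]
222 [15, 17, 33, 55, 51, 53, 52, 62, 72, 64, 65, 62] [24, 12, 11, 14, 12, 9, 16, 16, 14, 15, 18, 17, 14, 11, 10]
216 [19, 20, 39, 52, 51, 54, 54, 61, 74, 67, 66, 65] [18, 16, 17, 13, 15, 17, 8, 16, 16, 17, 15, 15, 15, 9, 13]
(233, 222, 324) [0.00527119 0.0275882  0.41208216]
(233, 222, 320) [0.00460282 0.0230208  0.43367249]
(233, 224, 324) [-0.00055487  0.01466881  0.33507128]
```

```bash
python3 - <<'E'
from h import *
import pickle
c=pickle.load(open("w8.pkl","rb"))
P=lambda a:np.round(proj("w",nr@np.array(a)+n0,c),1)
for th in(.1,.15,.2,.3,.4):
    s,k=np.sin(th),np.cos(th);Rp=R.from_euler("y",-th).as_matrix()
    # low corner on floor, top +x edge matches row 231.5 -> solve x
    from scipy.optimize import brentq
    z0=.030+.034*s
    f=lambda x,q=(.034,-.045,.008):proj("w",nr@(Rp@np.array(q)+[x,0,z0])+n0,c)[1]
    x=brentq(lambda x:f(x)-231.5,-.03,.03)
    print(th,"x",round(x,4),"bot+x row",round(f(x,(.034,-.045,0)),1),"low row",round(f(x,(-.034,-.045,.008)),1),"low corner",P(Rp@np.array((-.034,-.05,.008))+[x,0,z0]),"hi corner",P(Rp@np.array((.034,-.05,.008))+[x,0,z0]),"lowx",round(x-.034*k,4),"hix,z",round(x+.034*k,4),round(z0+.034*s,4), "pivot",round(x-.022*s,4),round(z0+.022*k,4))
g=cv2.imread("pics/w8.png",0)
for v in(240,260,280,300,310): print(v,g[v,196:226:2].tolist(),g[v,414:450:2].tolist())
E
```

```text
0.1 x -0.0002 bot+x row 225.4 low row 350.1 low corner [418.6 350.1] hi corner [434.6 231.5] lowx -0.034 hix,z 0.0337 0.0368 pivot -0.0024 0.0553
0.15 x 0.0014 bot+x row 224.5 low row 347.8 low corner [418.8 347.8] hi corner [437.1 231.5] lowx -0.0323 hix,z 0.035 0.0402 pivot -0.0019 0.0568
0.2 x 0.003 bot+x row 223.5 low row 345.3 low corner [419.  345.3] hi corner [439.7 231.5] lowx -0.0304 hix,z 0.0363 0.0435 pivot -0.0014 0.0583
0.3 x 0.0064 bot+x row 221.5 low row 339.5 low corner [419.4 339.5] hi corner [445.1 231.5] lowx -0.0261 hix,z 0.0388 0.0501 pivot -0.0001 0.0611
0.4 x 0.01 bot+x row 219.5 low row 332.5 low corner [419.9 332.5] hi corner [450.9 231.5] lowx -0.0213 hix,z 0.0413 0.0565 pivot 0.0014 0.0635
240 [65, 19, 14, 20, 50, 66, 63, 63, 62, 65, 65, 65, 65, 65, 65] [119, 119, 119, 121, 115, 118, 118, 119, 117, 114, 118, 117, 120, 119, 120, 117, 117, 109]
260 [86, 80, 23, 18, 19, 17, 17, 40, 61, 65, 65, 62, 62, 65, 65] [65, 65, 65, 61, 62, 106, 121, 117, 120, 119, 116, 117, 118, 116, 93, 48, 51, 47]
280 [92, 87, 81, 22, 14, 16, 15, 15, 12, 11, 29, 62, 67, 62, 65] [116, 114, 118, 118, 119, 117, 115, 114, 118, 119, 114, 63, 42, 43, 43, 45, 46, 87]
300 [150, 98, 91, 85, 37, 14, 15, 13, 13, 16, 18, 17, 16, 24, 57] [119, 117, 120, 116, 114, 119, 118, 101, 45, 42, 42, 42, 37, 39, 40, 43, 108, 162]
310 [150, 159, 154, 145, 83, 14, 12, 15, 16, 9, 16, 16, 17, 19, 8] [117, 117, 119, 116, 115, 108, 46, 39, 37, 38, 41, 36, 36, 40, 40, 53, 179, 144]
```

The side edges converge, which means the cover is still tilted about 0.4 rad. The fingers slid down the bar instead of letting the cover pivot. I'll ease up, shift the cover to the -x wall of the recess, then let it hinge down.

move_arm --rows '[0,0,-0.4,0,-0.3,0,-0.4,0,-0.7,0,-0.4,0,-1.0,0,-0.4,0,-1.0,0,-0.4,0,-1.0,0,-0.4,0]'

```text
clock: 14.1
tcp_pos: [0.5344, 0.2188, 0.0643]
orientation: [-3.139, 0.126, -0.002]
contact_force: [4.8, 0.5, -2.4]
grip_width: 0.0392
gripper_force: 42.4
```

```bash
python3 - <<'E'
from h import *
o,T=state();print("local tcp",nr.T@(o["tcp_pos"]-n0))
E
```

```text
t 14.1 tcp [0.5344 0.2188 0.0643] yaw -4.58 F [ 4.8  0.5 -2.4] w 0.0392 gf 42.4
local tcp [-1.49735958e-02 -7.06542284e-05  6.43174361e-02]
```

move_arm --rows '[0,0,0,0,0,0,0,0,0,0,0,0]' --fingers 0.53

```text
clock: 14.48
tcp_pos: [0.5331, 0.2188, 0.0641]
orientation: [3.139, -0.125, -0.002]
contact_force: [-0.4, 0.1, -0.3]
grip_width: 0.0451
gripper_force: 0.0
```

```bash
python3 - <<'E'
from h import *
import pickle
o,T=state();c=r.camera_params("wrist");f=r.grab_frame("wrist");cv2.imwrite("pics/w9.png",f);pickle.dump(c,open("w9.pkl","wb"))
g=cv2.imread("pics/w9.png",0)
P=lambda a:np.round(proj("w",nr@np.array(a)+n0,c),0)
for z in(.038,.043):print("level cover corners",z,[P((x,y,z)).tolist() for x,y in((.034,.05),(.034,-.05),(-.034,-.05),(-.034,.05))])
print("rim",P((.0365,-.0525,.038)),P((.0465,-.0625,.038)))
for u in(425,400,255,230): print(u,g[100:360:4,u].tolist())
for v in(200,230,260,300): print(v,g[v,180:240:3].tolist(),g[v,400:480:3].tolist())
E
```

```text
t 14.47 tcp [0.5331 0.2188 0.0641] yaw -4.57 F [-0.4  0.1 -0.3] w 0.0451 gf 0.0
level cover corners 0.038 [[216.0, 193.0], [433.0, 193.0], [420.0, 323.0], [228.0, 323.0]]
level cover corners 0.043 [[212.0, 195.0], [436.0, 195.0], [423.0, 328.0], [226.0, 328.0]]
rim [439. 188.] [463. 165.]
425 [147, 148, 151, 155, 155, 184, 230, 229, 230, 230, 231, 229, 230, 182, 173, 152, 12, 53, 53, 53, 53, 53, 34, 47, 167, 167, 170, 166, 169, 167, 166, 165, 162, 165, 162, 161, 154, 150, 140, 121, 123, 78, 50, 41, 12, 12, 9, 4, 5, 10, 13, 20, 23, 29, 36, 35, 36, 33, 31, 13, 11, 9, 13, 12, 14]
400 [157, 151, 154, 154, 127, 179, 230, 230, 229, 230, 230, 231, 229, 186, 173, 154, 9, 51, 56, 53, 56, 56, 41, 46, 165, 165, 167, 164, 165, 165, 165, 164, 162, 160, 162, 160, 159, 156, 157, 157, 157, 154, 152, 153, 152, 152, 146, 149, 143, 145, 72, 8, 12, 45, 58, 60, 61, 62, 116, 65, 19, 8, 11, 16, 11]
255 [148, 151, 150, 154, 152, 187, 230, 230, 230, 230, 229, 183, 171, 172, 171, 150, 11, 18, 22, 18, 19, 17, 15, 40, 76, 77, 78, 80, 80, 79, 79, 78, 78, 77, 78, 78, 78, 76, 76, 74, 74, 76, 72, 75, 75, 76, 75, 74
[... 496 characters left out ...]
, 53, 53, 55, 51, 51, 122, 163, 159, 155, 153, 156, 151, 149]
230 [89, 89, 88, 87, 86, 40, 18, 16, 15, 12, 17, 17, 1, 6, 43, 75, 81, 76, 81, 79] [162, 161, 166, 163, 165, 162, 161, 162, 160, 154, 11, 28, 52, 52, 53, 52, 52, 53, 165, 150, 149, 150, 147, 145, 149, 145, 145]
260 [90, 90, 89, 90, 85, 88, 63, 13, 16, 12, 14, 17, 14, 9, 2, 42, 77, 78, 77, 77] [157, 157, 152, 156, 158, 156, 159, 158, 153, 4, 32, 49, 45, 46, 47, 50, 52, 158, 151, 154, 160, 154, 150, 150, 150, 153, 147]
300 [151, 144, 150, 151, 151, 149, 151, 138, 28, 12, 13, 11, 18, 15, 9, 9, 24, 74, 77, 76] [72, 111, 144, 143, 148, 148, 146, 111, 8, 39, 43, 41, 37, 39, 42, 112, 155, 157, 157, 153, 154, 148, 149, 142, 147, 148, 155]
```

The image numbers show the cover has dropped into the recess, centred. I'll centre the fingers over it and press on the plate with the tips on both sides of the bar.

move_arm --rows '[0,0,-0.4,0,0.8,0,-0.4,0,1.6,0,-0.4,0,1.6,0,0,0,1.6,0,0.4,0,1.6,0,0.8,0,1.6,0,1.0,0,1.6,0,1.2,0]'

```text
clock: 15.52
tcp_pos: [0.5496, 0.2175, 0.0522]
orientation: [3.139, -0.125, -0.0]
contact_force: [0.3, 0.4, -0.4]
grip_width: 0.0455
gripper_force: 0.0
```

move_arm --rows '[0,0,0.2,0,0,0,0.3,0,0,0,0.3,0]'

```text
clock: 15.9
tcp_pos: [0.5496, 0.2175, 0.0499]
orientation: [3.139, -0.125, 0.0]
contact_force: [-2.5, -0.6, 5.7]
grip_width: 0.0454
gripper_force: 2.7
```

move_arm --rows '[0,0,0.1,0,0,0,0.2,0,0,0,0.3,0,0,0,0.3,0]'

```text
clock: 16.4
tcp_pos: [0.5497, 0.2175, 0.0497]
orientation: [3.138, -0.126, 0.001]
contact_force: [-10.4, -5.6, 32.3]
grip_width: 0.0451
gripper_force: 16.0
```

move_arm --rows '[0,0,0.1,0,0,0,0.2,0,0,0,0.2,0]'

```text
clock: 16.77
tcp_pos: [0.5497, 0.2176, 0.0496]
orientation: [3.137, -0.126, 0.002]
contact_force: [-16.8, -8.2, 51.3]
grip_width: 0.0453
gripper_force: 24.9
```

move_arm --rows '[0,0,-0.8,0,0,0,-1.2,0,0,0,-1.2,0,0,0,-1.2,0]'

```text
clock: 17.27
tcp_pos: [0.5494, 0.2173, 0.0557]
orientation: [3.139, -0.126, -0.001]
contact_force: [-0.9, -0.1, 0.4]
grip_width: 0.0452
gripper_force: 0.0
```

```bash
cat > meas.py <<'E'
from h import *
from scipy.optimize import least_squares
def meas(name):
    o,T=state();c=r.camera_params("wrist");f=r.grab_frame("wrist");cv2.imwrite(f"pics/{name}.png",f)
    g=cv2.GaussianBlur(f,(3,3),0).astype(float).sum(2)/3
    P=lambda a:np.array(proj("w",nr@np.array(a)+n0,c))
    obs=[]
    # search edges of top face: sample points on edges, 1D search along image normal for strongest outward drop
    for a,b,out in(((.034,-.03),(.034,.03),(1,0)),((-.015,.05),(.025,.05),(0,1)),((-.015,-.05),(.025,-.05),(0,-1)),((-.034,.028),(-.034,.044),(-1,0)),((-.034,-.044),(-.034,-.028),(-1,0))):
        for t in np.linspace(0,1,7):
            q=np.array(a)*(1-t)+np.array(b)*t;p0=P((*q,.038));p1=P((*(q+np.array(out)*.01),.038));n=(p1-p0)/np.linalg.norm(p1-p0)
            s=np.arange(-12,12,.5);v=cv2.remap(g.astype(np.float32),np.float32([[p0[0]+k*n[0] for k in s]]),np.float32([[p0[1]+k*n[1] for k in s]]),1)[0]
            d=v[:-4]-v[4:];k=int(np.argmax(d))
            if d[k]>15: obs.append((q,n,s[k+2],round(float(d[k]))))
    def res(p):
        Rp=R.from_euler("zyx",[p[5],p[4],p[3]]).as_matrix();e=[]
        for q,n,s,_ in obs:
            p0=P((*q,.038));X=Rp@np.array([q[0],q[1],.008])+[p[0],p[1],.030+p[2]]
            e.append((P(X)-p0)@n-s)
        return e
    S=least_squares(res,np.zeros(6),loss="soft_l1",f_scale=.5)
    print("offsets px",[(np.round(q,3).tolist(),x,d) for q,n,x,d in obs])
    print("x,y,z mm",(S.x[:3]*1e3).round(2),"roll,pitch,yaw",S.x[3:].round(3),"rms",np.sqrt(np.mean(np.square(res(S.x)))).round(2),len(obs))
E
python3 -c "from meas import *;meas('w10')"
```

```text
t 17.27 tcp [0.5494 0.2173 0.0557] yaw -4.59 F [-0.9 -0.1  0.4] w 0.0452 gf 0.0
offsets px [([0.034, -0.03], np.float64(0.5), 24), ([0.034, -0.02], np.float64(0.5), 65), ([0.034, -0.01], np.float64(0.5), 60), ([0.034, 0.0], np.float64(0.5), 22), ([0.034, 0.01], np.float64(0.5), 22), ([0.034, 0.02], np.float64(0.5), 23), ([0.034, 0.03], np.float64(0.5), 23), ([-0.015, 0.05], np.float64(-3.0), 39), ([-0.008, 0.05], np.float64(-2.5), 40), ([-0.002, 0.05], np.float64(-2.5), 42), ([0.005, 0.05], np.float64(-3.0), 40), ([0.012, 0.05], np.float64(-2.5), 40), ([0.018, 0.05], np.float64(-2.5), 41), ([0.025, 0.05], np.float64(-3.0), 40), ([-0.015, -0.05], np.float64(-0.5), 76), ([-0.008, -0.05], np.float64(-1.0), 78), ([-0.002, -0.05], np.float64(-0.5), 83), ([0.005, -0.05], np.float64(-0.5), 86), ([0.012, -0.05], np.float64(-1.0), 86), ([0.018, -0.05], np.float64(-1.0), 91), ([0.025, -0.05], np.float64(-0.5), 93), ([-0.034, -0.028], np.float64(-2.5), 29)]
x,y,z mm [-0.41 -0.41 -2.64] roll,pitch,yaw [-0.01  -0.006  0.002] rms 0.2 22
```

The cover sits centred and within 0.01 rad of level. It also stopped hard under 51 N, so it is home. Next is the bolt.

move_arm --rows '[0,0,-5,0,0,0,-9,0,-5,0,-9,0,-11.1,0,-9,0,-11.1,0,-9,0,-11.1,0,-8,0,-11.1,0,-8,0,-11.1,0,-8,0]'

```text
clock: 18.32
tcp_pos: [0.4398, 0.2262, 0.1359]
orientation: [-3.139, 0.127, 0.001]
contact_force: [-0.3, -0.6, -0.3]
grip_width: 0.0449
gripper_force: 0.0
```

```bash
python3 - <<'E'
from h import *
go([.4385,.227,.0735],-4.6)
E
```

```text
t 18.32 tcp [0.4398 0.2262 0.1359] yaw -4.65 F [-0.3 -0.6 -0.3] w 0.0449 gf 0.0
row [-0.13 -0.07  6.24] twist -0.1
```

move_arm --rows '[-0.1,0,2,0,-0.1,0,4.5,0,-0.1,0,6.1,0,-0.1,0,6.1,0,-0.1,0,6.1,0]'

```text
clock: 18.95
tcp_pos: [0.4385, 0.2267, 0.0758]
orientation: [-3.139, 0.126, -0.001]
contact_force: [-0.0, 1.2, 0.1]
grip_width: 0.0453
gripper_force: 0.0
```

move_arm --rows '[0,0,0,0,0,0,0,0,0,0,0,0,0,0,0,0]' --fingers 0 --newtons 60

```text
clock: 19.45
tcp_pos: [0.4386, 0.2271, 0.0762]
orientation: [-3.138, 0.125, -0.002]
contact_force: [-0.1, 0.5, 7.4]
grip_width: 0.0134
gripper_force: 58.5
```

move_arm --rows '[0.5,0,0,0,1,0,0,0,1.5,0,0,0,2,0,0,0,2.5,0,0,0,2.9,0,0,0,3.2,0,0,0,3.2,0,0,0]'

```text
clock: 20.45
tcp_pos: [0.4666, 0.2249, 0.076]
orientation: [3.138, -0.123, -0.007]
contact_force: [-12.7, 1.5, 18.4]
grip_width: 0.014
gripper_force: 59.9
```

move_arm --rows '[0.3,0,0,0,0.3,0,0,0,-0.2,0,0,0,-0.2,0,0,0]'

```text
clock: 20.95
tcp_pos: [0.4665, 0.2249, 0.0761]
orientation: [-3.139, 0.123, 0.002]
contact_force: [-7.0, 1.5, 12.0]
grip_width: 0.0144
gripper_force: 59.2
```

move_arm --rows '[0,0,0,0,0,0,0,0,0,0,0,0,0,0,-4,0,0,0,-9,0,-4,0,-14,0,-4,0,-14,0,-4,0,-14,0]' --fingers 0.5

```text
clock: 21.95
tcp_pos: [0.4282, 0.2268, 0.215]
orientation: [3.139, -0.126, 0.001]
contact_force: [0.5, -0.4, -0.9]
grip_width: 0.0429
gripper_force: 0.0
```

```bash
python3 - <<'E'
from meas import *
meas("w11")
c=r.camera_params("wrist");f=cv2.imread("pics/w11.png",0)
P=lambda a:np.array(proj("w",nr@np.array(a)+n0,c))
# bolt nose: brightness along x axis at y=0.006, z=.05
for y in(-.006,.006):print([(round(x*1e3),int(f[tuple(np.round(P((x,y,.048))).astype(int)[::-1])])) for x in np.arange(-.045,-.005,.0025)])
p=P((-.085,0,.085));print("knob pred",p.round(1));u,v=p.astype(int);print([int(f[v+k,u]) for k in range(-24,26,3)],[int(f[v,u+k]) for k in range(-24,26,3)])
E
```

```text
t 21.95 tcp [0.4282 0.2268 0.215 ] yaw -4.59 F [ 0.5 -0.4 -0.9] w 0.0429 gf 0.0
offsets px [([0.034, -0.03], np.float64(-0.5), 58), ([0.034, -0.02], np.float64(-0.5), 58), ([0.034, -0.01], np.float64(-0.5), 56), ([0.034, 0.0], np.float64(-1.0), 53), ([0.034, 0.01], np.float64(-1.0), 54), ([0.034, 0.02], np.float64(-1.0), 55), ([0.034, 0.03], np.float64(-1.0), 53), ([-0.015, 0.05], np.float64(-1.5), 54), ([-0.008, 0.05], np.float64(-1.0), 53), ([-0.002, 0.05], np.float64(-1.5), 53), ([0.005, 0.05], np.float64(-1.0), 54), ([0.012, 0.05], np.float64(-1.0), 53), ([0.018, 0.05], np.float64(-1.0), 51), ([0.025, 0.05], np.float64(-1.0), 55), ([-0.015, -0.05], np.float64(0.5), 65), ([-0.008, -0.05], np.float64(0.0), 66), ([-0.002, -0.05], np.float64(0.5), 62), ([0.005, -0.05], np.float64(0.0), 65), ([0.012, -0.05], np.float64(0.0), 60), ([0.018, -0.05], np.float64(0.5), 62), ([0.025, -0.05], np.float64(0.0), 63), ([-0.034, 0.028], np.float64(0.0), 53), ([-0.034, 0.031], np.float64(0.0), 53), ([-0.034, 0.033], np.float64(0.0), 53), ([-0.034, 0.036], np.float64(0.0), 52), ([-0.034, 0.039], np.
[... 339 characters left out ...]
 55), ([-0.034, -0.028], np.float64(0.0), 51)]
x,y,z mm [ 0.05 -0.52 -2.21] roll,pitch,yaw [-0.024  0.003 -0.   ] rms 0.17 35
[(-45, 186), (-42, 188), (-40, 186), (-37, 187), (-35, 186), (-32, 184), (-30, 183), (-27, 187), (-25, 187), (-22, 183), (-20, 109), (-17, 114), (-15, 113), (-12, 112), (-10, 106), (-7, 29)]
[(-45, 182), (-42, 182), (-40, 184), (-37, 181), (-35, 182), (-32, 184), (-30, 185), (-27, 184), (-25, 181), (-22, 184), (-20, 107), (-17, 111), (-15, 111), (-12, 109), (-10, 106), (-7, 31)]
knob pred [323.4 188.5]
[72, 181, 175, 107, 47, 87, 108, 105, 100, 104, 102, 105, 134, 133, 133, 136, 135] [136, 134, 138, 139, 135, 102, 105, 102, 100, 103, 103, 185, 165, 190, 192, 190, 192]
```

The bolt nose ends about 21 mm on the -x side of the recess centre, against 20 mm when fully in, so it is in. The cover is centred and seated and the arm is clear, so I'll hand in.

```bash
python3 -c "
from bench import r
print(r.hand_in())"
```

```text
the job is handed in; nothing more can be done
None
```

I handed the job in at about 22 s: the bolt was pulled to its stop, the oblong cover pressed home in the recess, and the bolt pushed back in and released. No verdict came back. My last wrist-camera fit of the cover's tilt, taken from farther off, was 0.024 rad (limit 0.025), against 0.010 rad from the closer one.

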